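# Walk the manipulator stand's base round to its fence

### The job

The manipulator stand's heavy base has been left askew on the breadboard: pushing low on its sides near the corners, now one and now another as needed, with the fingertips or the outside of the fingers, walk it round until either of its two long sides faces the fence bar squarely while the base is still well clear of it. Then ease it up, without ramming the bar, until that side lies flat against the bar, not sticking out past either end of it, and take the hand away. Do not take hold of anything: never lift or tip the base, keep off the post clamp on its top, and leave the other things where they are.

Things in the scene. Friction and masses are not known exactly. Their poses are not given: they have to be found in the camera images.
- base: The stand's base: plain aluminium block 120 (x) by 90 mm (y), 0.9 kg. Long sides 45 mm to +y and -y, alike. Flat upright sides from 3 to 37 mm above the board; four pads beneath, 40 mm (x) and 27 mm (y) either way of the middle. Origin: centre of the underside, on the board's top. Slides stiffly (3 to 8 N), stays where left; pushed square to a long side 50 mm from the middle it pivots about 45 mm beyond its centre.
- clamp: Post clamp on the middle of the base's top, not to be touched: steel collar 36 mm across, 18 mm high, its black thumbscrew (15 mm thick) standing out to 34 mm from the centre towards the base's -x end. Its top is 55 mm above the board. Origin: centre of its underside, 37 mm above the base's origin; axes as the base's.
- fence: The fence: fixed plain steel bar on the board, 280 mm long (x), 20 mm thick, 22 mm high. Origin: foot of the middle of its working face, at the board's top. The face looks to -y, towards the base; the bar lies at +y, two lugs behind it reach 54 mm to +y. The base starts with its centre 130 to 170 mm from the face, its long sides 35 to 90 degrees askew, either way. At the end its centre is 45 mm from the face.
- board: The breadboard: black plate 450 mm (x) by 600 mm (y), 12 mm thick, with rows of small tapped holes, fixed; its flat top, 12 mm above the bench, carries base and fence. Origin: centre of its underside.
- objective: Bystander: steel microscope objective with a knurled ring standing on the board, 33 mm across, 48 mm high. Origin: centre of its underside.
- post: Bystander: steel pedestal post standing on the board, 13 mm thick on a 32 mm foot, 75 mm high. Origin: centre of its underside.
- fork: Bystander: flat steel clamping fork on the board, 74 x 34 x 8 mm. Origin: its underside, about its middle.
- tray: Bystander: small steel tray with screws on the board, 85 x 60 x 22 mm. Origin: centre of its underside.
- dish: Bystander: closed clear dish on the bench, 62 mm across, 15 mm high. Origin: centre of its underside.
- oil: Bystander: small brown bottle on the bench, 30 mm across, 62 mm high. Origin: centre of its underside.
- hexkey: Bystander: hex key lying on the bench, 90 x 28 x 6 mm. Origin: middle of its long arm, on the bench.
Not all that is in view belongs to the job. Of the things that look like the base, the middle-sized one is meant.

How it is judged:
On the way:
1. the base has been turned square to the fence (within 10 degrees) while the near side's middle is still 20 mm or more from the fence (angle between the y axis of base and the y axis of fence, either way round below 0.175 rad and y of base in the frame of fence below -0.065 m), for 0.2 s.
At the end, for the whole second after the job is handed in: The base stands at rest flat on the board with a long side against the fence's working face: parallel within 2.3 degrees, its middle within 2.5 mm of the face, and all of its length alongside the bar (centre within 83 mm of the bar's middle); the robot touches nothing (y of base in the frame of fence between -0.0475 and -0.042 m and angle between the y axis of base and the y axis of fence, either way round below 0.04 rad and x of base in the frame of fence between -0.083 and 0.083 m and height (world z) of base below 0.015 m and angle between base's own z axis and vertical below 0.03 rad and linear speed of base below 0.01 m/s and angular speed of base below 0.03 rad/s).
It fails at once if the base is lifted (more than 5 mm) or tipped (more than 6 degrees) (height (world z) of base above 0.017 m or angle between base's own z axis and vertical above 0.105 rad).
It fails at once if the post clamp on the base is touched by the fingers or the arm (contact force between any of the fingers, the arm and clamp above 0.5 N).
It fails at once if the base runs against the fence while still askew (more than 12 degrees) (contact force between base and fence above 1 N and angle between the y axis of base and the y axis of fence, either way round above 0.21 rad).
It fails at once if the base is rammed or jammed against the fence (over 40 N) (contact force between base and fence above 40 N).
It fails at once if a bystander (the microscope objective, the pedestal post, the clamping fork, the screw tray, the dish, the oil bottle, the hex key) is moved more than 10 mm (distance of any of objective, post, fork, tray, dish, oil, hexkey from where it was at the start of the episode above 0.01 m).
It also fails if it takes over 64 s, if anything falls off the work surface, if the arm or the gripper's body presses on something with over 40 N, if the wrist force passes 120 N, or if a joint passes its speed limit or range.

### The arm

A 6-joint arm with a two-finger parallel gripper is mounted at the origin on the work surface. World frame = base frame: x ahead of the robot, y to its left, z up, the work surface at z = 0. Lengths are in m, angles in rad, forces in N, time in s.
With the tool pointing down it reaches from about 0.325 to 0.9 m from the base axis. Payload 6.1 kg.
Tool frame: the origin (TCP) lies midway between the tips of the shut fingers; the grasp point (between the pads) lies 19 mm behind it; z points along the fingers, x is the direction in which the jaws open and shut, and the axes are right-handed (so a half turn about z gives the same grasp; the last joint's range is limited). The gripper opens to 85 mm and grips with 20 to 120 N. Pads are 22 mm wide; open, the fingers measure 114 mm over their backs; the gripper's body (76 mm by 85 mm) begins 54 mm behind the grasp point. The pads swing forward as they close: fully open they stand 13 mm farther back than shut.
Start: joints at [-1.286, 0.22, 1.526, -0, 1.395, -0.126], TCP at [0.25, -0.573, 0.231] pointing down, gripper open.
Joint ranges: [-2.98, 2.98], [-0.91, 2.08], [0.09, 2.57], [-1.24, 4.39], [0.2, 2.65], [-2.68, 2.68]. Speed limits (rad/s): [2.57, 2.57, 3.01, 3.14, 3.14, 3.14].

### API

Orientations are given as a unit quaternion [w, x, y, z].
In Python, from station import manip gives the robot as it stands.
- The arm moves only by the tool drive_tool, never from a script. Its argument "motion" is a list of rows, each a list of 5 numbers: the shift along the tool's x, y, z in mm, then the turn about the tool's z in degrees, then the closure, from 0 (fully open) to 1 (shut). In form: [[tx, ty, tz, spin, gripper], ...]. A call has 1 to 20 rows; each row shifts and turns the commanded pose from where the row before left it, along the tool's axes as they then stand; what a row does not reach is not made up. A row lasts 1/12 s, in which the tool goes at most 41.7 mm and 7.16 degrees, less where a joint would pass 70% of its speed; a pose out of reach is approached as far as the arm can. A call with a gripper value outside its range is refused whole. The fingers move at their own pace and stop on an object; "newtons" is the grip in N (left out, the last holds). Time passes only in rows, so rows that do not move let the fingers close. It gives the time, the measured TCP pose, the force and the opening at its end, in the units of the state.
- manip.sense(): the state, without advancing time (a new reading comes with each control period).
- manip.get_image(name): name is "scene" or "top"; returns a dict with "image" (480x640x3 uint8, red, green, blue), "z_map" (480x640 float32, m along the optical axis (not along the pixel's ray), 0 where there is no reading), "intrinsics" (3x3 intrinsics, pixels), "k1" (the pictures are not rectified: a ray, as slopes to the right and down, at radius r is drawn at 1 + k1 r^2 times it, then the intrinsics apply), "R" (3x3) and "t" (3): a world point X has camera coordinates R X + t. Camera axes: x right, y down, z forward; pixel columns grow to the right and rows downward; lengths in m; the calibration is good to about 2 mm. A picture is of the moment at which its call begins.
- manip.close_job(): hands the job in, once; it reports no verdict.
Trained networks look in a picture, given as the dict that the camera call returned (one of the last four; its "shot" number tells which), for a name from the list of things; names that differ only in an ending like _2 or _b are one class to them, and where a whole thing is asked for, a point or a joint stands for the part that bears it (a point fixed in the world has none). Each returns a list of dicts, best first, with "confidence" (0 to 1); they miss things now and then, are a little off and sometimes report something else, mostly with a low value. They report only what shows in the picture. A call takes as long as a camera call. They do not tell look-alikes from the thing itself.
- manip.boxes_of(picture, name): "xy" ([column, row] in pixels, amid what is visible of it).
- manip.place_of(picture, name): "xy" ([column, row] in pixels: a listed point, or the origin of a listed thing).
The state is a dict: "time_s": time; "joint_positions": joint angles; "dq": joint speeds; "tau": joint torques, N m; "ee_pos": TCP position; "orientation": TCP orientation; "contact_force": force on the tool from outside, world axes, zero at the start; "ft_torque": the same for the moment, N m; "finger_gap": opening from 0.0 (shut) to 1.0 (fully open).
Only numpy, scipy, OpenCV 4.12 (cv2) and the standard library are available. Lean on these libraries where they do the work, as an engineer would, in place of code of your own. Each camera call takes 0.05 s, during which the arm holds its last target. There are 200 camera calls.

## Working session

There is one attempt and no reset: what is moved stays moved. The work goes in short steps, Python scripts to look and compute and a tool call to move; the robot and the scene stay as the last step left them, time stands still between calls to the robot, and variables do not carry over. Pictures are saved under pics/ and viewed, about 8 in all and at most 12, crops included, and the job is handed in when it is done.

Besides the shell and the picture viewer there is one more tool, called after "Emit:" by a JSON object that holds its "fn" and its "kwargs", one argument or row to a line. drive_tool: Moves the arm, as the interface text tells. Its arguments: {"type":"object","properties":{"motion":{"type":"array"},"newtons":{"type":"number"}},"required":["motion"]}

```bash
ls; mkdir -p pics; cat > h.py <<'E'
import numpy as np, cv2
from station import manip
def ray_ud(p,uv):
    K=np.array(p["intrinsics"]);s=(np.array(uv,float)-K[:2,2])/[K[0,0],K[1,1]]
    u=s.copy()
    for _ in range(20): u=s/(1+p["k1"]*(u@u))
    return u
def on_z(p,uv,z):
    R=np.array(p["R"]);t=np.array(p["t"]);d=R.T@np.append(ray_ud(p,uv),1);c=-R.T@t
    return c+d*(z-c[2])/d[2]
def proj(p,X):
    K=np.array(p["intrinsics"]);c=np.array(p["R"])@X+np.array(p["t"]);u=c[:2]/c[2]
    return K[:2,:2]@(u*(1+p["k1"]*(u@u)))+K[:2,2]
def cloud(p):
    K=np.array(p["intrinsics"]);v,u=np.mgrid[:480,:640];s=np.stack([(u-K[0,2])/K[0,0],(v-K[1,2])/K[1,1]],-1);w=s.copy()
    for _ in range(15): w=s/(1+p["k1"]*(w**2).sum(-1,keepdims=True))
    z=p["z_map"];c=np.concatenate([w,np.ones((480,640,1))],-1)*z[...,None]
    X=(c-np.array(p["t"]))@np.array(p["R"]);X[z==0]=np.nan
    return X
def save(p,n): cv2.imwrite(f"pics/{n}.png",p["image"][...,::-1])
E
python3 - <<'E'
from h import *
for n in ["top","scene"]:
    p=manip.get_image(n);save(p,n+"0")
    for o,z in dict(base=.012,fence=.012,clamp=.049,objective=.012,post=.012,fork=.012,tray=.012,dish=0,oil=0,hexkey=0,board=0).items():
        print(n,o,[(np.round(r["xy"]).tolist(),round(r["confidence"],2),on_z(p,r["xy"],z).round(3).tolist()) for r in manip.place_of(p,o)])
E
```

```text
pics
top base [([412.0, 345.0], 0.83, [0.204, -0.293, 0.012]), ([329.0, 229.0], 0.74, [0.534, -0.066, 0.012]), ([477.0, 325.0], 0.69, [0.256, -0.477, 0.012]), ([272.0, 226.0], 0.26, [0.547, 0.095, 0.012])]
top fence [([274.0, 226.0], 0.62, [0.547, 0.089, 0.012]), ([332.0, 226.0], 0.34, [0.543, -0.073, 0.012])]
top clamp [([482.0, 326.0], 0.89, [0.257, -0.477, 0.049]), ([413.0, 349.0], 0.52, [0.199, -0.287, 0.049]), ([334.0, 229.0], 0.48, [0.531, -0.077, 0.049])]
top objective [([312.0, 150.0], 0.57, [0.762, -0.021, 0.012]), ([177.0, 182.0], 0.46, [0.676, 0.366, 0.012])]
top post [([333.0, 228.0], 0.74, [0.537, -0.078, 0.012]), ([211.0, 200.0], 0.61, [0.623, 0.268, 0.012]), ([176.0, 178.0], 0.27, [0.688, 0.368, 0.012])]
top fork [([396.0, 192.0], 0.82, [0.636, -0.258, 0.012]), ([328.0, 227.0], 0.57, [0.539, -0.063, 0.012])]
top tray [([399.0, 252.0], 0.93, [0.466, -0.261, 0.012]), ([178.0, 180.0], 0.69, [0.684, 0.363, 0.012])]
top dish [([171.0, 259.0], 0.75, [0.457, 0.386, 0.0])]
top oil [([175.0, 178.0], 0.55, [0.692, 0.375, 0.0]), ([329.0, 230.0], 0.15, [0.531, -0.064, 0.0])]
top h
[... 347 characters left out ...]
7.0], 0.87, [0.239, -0.492, 0.049]), ([312.0, 263.0], 0.6, [0.538, -0.066, 0.049]), ([333.0, 282.0], 0.47, [0.592, -0.008, 0.049]), ([246.0, 169.0], 0.45, [0.232, -0.282, 0.049])]
scene objective [([323.0, 350.0], 0.64, [0.753, -0.025, 0.012])]
scene post [([438.0, 307.0], 0.71, [0.625, 0.258, 0.012])]
scene fork [([231.0, 300.0], 0.66, [0.637, -0.266, 0.012])]
scene tray [([241.0, 243.0], 0.73, [0.467, -0.267, 0.012])]
scene dish [([480.0, 249.0], 0.64, [0.439, 0.394, 0.0]), ([316.0, 263.0], 0.21, [0.512, -0.058, 0.0])]
scene oil [([480.0, 333.0], 0.65, [0.682, 0.36, 0.0])]
scene hexkey [([205.0, 228.0], 0.48, [0.416, -0.381, 0.0])]
scene board [([333.0, 282.0], 0.86, [0.566, -0.008, 0.0])]
```

View pics/top0.png

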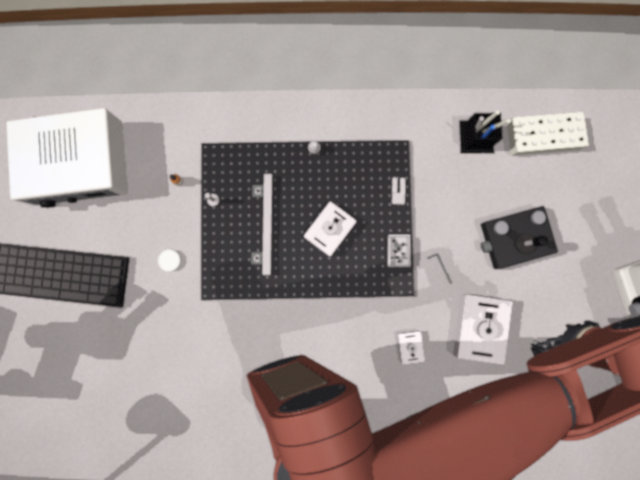

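View pics/scene0.png

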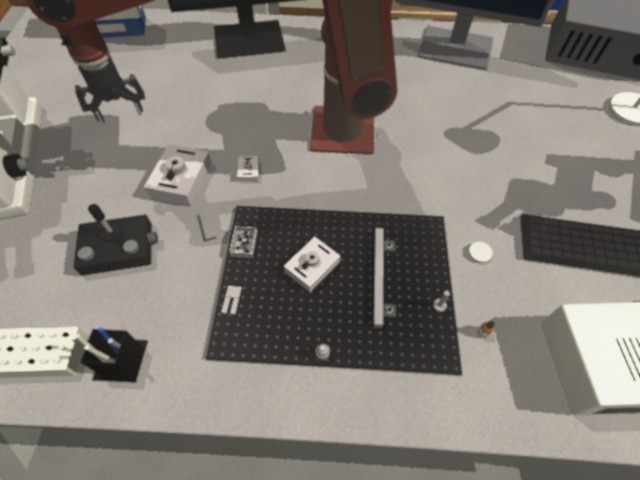

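The top view shows the middle-sized base on the board at about (330,229) px, askew. The fence bar is vertical at column 267 px, to its left (+y). The look-alikes stand off the board. Next I'll get precise poses from depth and edges.

```bash
cat >> h.py <<'E'
def rect(pts):
    (c,wh,a)=cv2.minAreaRect((pts*1000).astype(np.float32)); 
    if wh[0]<wh[1]: wh=wh[::-1];a+=90
    a=(a+90)%180-90
    return np.round(c,1),np.round(wh,1),round(a,2)
def brect(p,z,c,r=.09,thr=130):
    # bright region in image on plane z (ortho-rectified, 0.5mm px)
    n=int(2*r/.0005);g=(np.arange(n)+.5)*.0005-r
    X=np.stack([c[0]+np.repeat(g,n),c[1]+np.tile(g,n),np.full(n*n,z)],-1)
    K=np.array(p["intrinsics"]);q=X@np.array(p["R"]).T+np.array(p["t"]);u=q[:,:2]/q[:,2:];u=u*(1+p["k1"]*(u**2).sum(1,keepdims=True));m=(u*[K[0,0],K[1,1]]+K[:2,2]).astype(np.float32)
    o=cv2.remap(p["image"],m[:,0].reshape(n,n),m[:,1].reshape(n,n),cv2.INTER_CUBIC)
    return o,g
def pose(p,c=(.53,-.07),z=.049,lo=.042,hi=.056):
    X=cloud(p);m=(X[...,2]>lo)&(X[...,2]<hi)&(abs(X[...,0]-c[0])<.1)&(abs(X[...,1]-c[1])<.1)
    return rect(X[m][:,:2]),m.sum()
E
python3 - <<'E'
from h import *
for n in ["top","scene"]:
    p=manip.get_image(n)
    X=cloud(p)
    m=(abs(X[...,0]-.53)<.1)&(abs(X[...,1]+.07)<.08)
    print(n,np.nanpercentile(X[m][:,2],[1,20,50,70,80,90,99]).round(4))
    print(pose(p))
    m=(X[...,2]>.026)&(X[...,2]<.042)&(abs(X[...,0]-.55)<.17)&(X[...,1]>.05)&(X[...,1]<.13)
    q=X[m];print(m.sum(),np.percentile(q[:,:2],[1,10,50,90,99],axis=0).round(4).tolist())
    f=q[abs(q[:,0]-.55)<.1]; 
    print(rect(q[:,:2]))
    o,g=brect(p,.049,(.53,-.07),.1); cv2.imwrite(f"pics/o{n}.png",np.rot90(o[::-1,::-1,::-1],0))
    o2,g=brect(p,.034,(.545,.09),.16); cv2.imwrite(f"pics/f{n}.png",o2[::-1,::-1,::-1])
a=cv2.imread("pics/otop.png");b=cv2.imread("pics/oscene.png");cv2.imwrite("pics/ob.png",np.hstack([a,b]))
E
```

```text
top [0.0062 0.0108 0.0144 0.0469 0.0491 0.0515 0.0685]
((array([533.4, -67.1]), array([120.6,  90. ]), -37.85), np.int64(1255))
759 [[0.4155, 0.0953], [0.4404, 0.0987], [0.546, 0.1075], [0.6642, 0.1159], [0.6886, 0.1192]]
(array([551.9, 114. ]), array([278.2,  34.1]), -1.06)
scene [0.0084 0.0117 0.0147 0.0477 0.0493 0.0513 0.0687]
((array([532. , -67.1]), array([121.9,  91.5]), -38.09), np.int64(1251))
808 [[0.4127, 0.0945], [0.4444, 0.098], [0.5681, 0.1067], [0.6683, 0.1152], [0.6886, 0.1187]]
(array([549.5, 113.3]), array([281.8,  35.5]), -0.64)
```

View pics/ob.png

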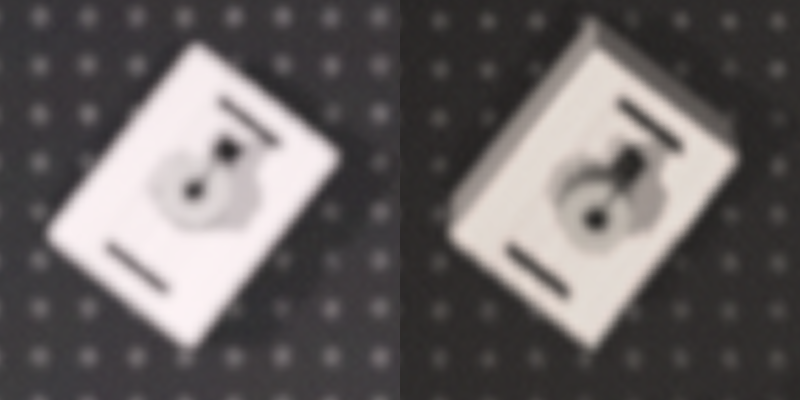

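```bash
cat >> h.py <<'E'
from scipy.spatial.transform import Rotation as Ro
def tool():
    s=manip.sense();w,x,y,z=s["orientation"];M=Ro.from_quat([x,y,z,w]).as_matrix();return s,np.array(s["ee_pos"]),M
def plan(c,uang,off,z,along=0):
    # tool x along u (or -u), off mm behind base centre on -n side
    s,P,M=tool();u=np.array([np.cos(uang),np.sin(uang)]);n=np.array([-u[1],u[0]])
    T=np.append(np.array(c)-off*n+along*u,z);d=M.T@(T-P)*1000
    cur=np.arctan2(M[1,0],M[0,0]);dy=(uang-cur+np.pi/2)%np.pi-np.pi/2
    print("t",s["time_s"],"P",P.round(4),"yaw",np.degrees(cur).round(2),"target",T.round(4),"tool shift",d.round(1),"spin(tool)",-np.degrees(dy).round(1),"F",np.round(s["contact_force"],1),"gap",s["finger_gap"])
    print(M.round(3).tolist())
E
python3 - <<'E'
from h import *
for n in ["top","scene"]:
    p=manip.get_image(n);X=cloud(p)
    m=(X[...,2]>.031)&(X[...,2]<.037)&(abs(X[...,0]-.55)<.12)&(X[...,1]>.07)&(X[...,1]<.125)
    q=X[m];k=np.polyfit(q[:,0],q[:,1],1);r=q[:,1]-np.polyval(k,q[:,0]);k2=np.polyfit(q[abs(r)<.011][:,0],q[abs(r)<.011][:,1],1)
    print(n,m.sum(),np.degrees(np.arctan(k2[0])),np.polyval(k2,.55),np.percentile(r,[1,5,95,99]).round(4))
    o,g=brect(p,.034,(.55,.105),.16);gr=o[...,1].astype(float)
    # edges of bar in each x row (g is y offset)
    xs=[];y1=[];y2=[]
    for i in range(60,580,10):
        row=cv2.GaussianBlur(gr[i-4:i+5].mean(0)[None],(9,1),0)[0];d=np.diff(row);w=slice(240,400)
        xs.append(.55+g[i]);y1.append(.105+g[240+np.argmax(d[w])]);y2.append(.105+g[240+np.argmin(d[w])])
    for y in (y1,y2):
        y=np.array(y);k=np.polyfit(xs,y,1);ok=abs(y-np.median(y))<.008;k=np.polyfit(np.array(xs)[ok],y[ok],1);print("edge",ok.sum(),np.degrees(k[0]),np.polyval(k,.55).round(4))
plan((.5328,-.067),np.radians(-38),.071,.2)
E
```

```text
top 457 -1.3125265027658657 0.10805088674863869 [-0.0102 -0.0093  0.0088  0.0096]
edge 52 -1.2143496340922693 0.0953
edge 52 -1.3662350566041015 0.1195
scene 567 -1.2838919277360137 0.1070061939521085 [-0.01   -0.0093  0.0092  0.0095]
edge 52 -1.335417724500257 0.0959
edge 52 -1.274027642293375 0.1184
t 1.4 P [ 0.2496 -0.573   0.2313] yaw -66.46 target [ 0.4891 -0.1229  0.2   ] tool shift [-316.9 -399.3   31.3] spin(tool) -28.5 F [-0.4 -0.5  0.1] gap 0.9958982602869141
[[0.399, -0.917, -0.0], [-0.917, -0.399, 0.0], [-0.0, 0.0, -1.0]]
```

Emit:
{"fn": "drive_tool", "kwargs": {
  "motion": [
    [-20,-25,2,0,0],
    [-20,-25,2,0,0],
    [-20,-25,2,0,0],
    [-20,-25,2,0,0],
    [-20,-25,2,0,0],
    [-20,-25,2,0,0],
    [-20,-25,2,0,0],
    [-20,-25,2,0,0],
    [-20,-25,2,0,0],
    [-20,-25,2,0,0],
    [-20,-25,2,0,0],
    [-20,-25,2,0,0],
    [-20,-25,2,0,0],
    [-20,-25,2,0,0],
    [-20,-25,2,0,0],
    [-17,-24,1,0,0],
    [0,0,0,-7.1,0],
    [0,0,0,-7.1,0],
    [0,0,0,-7.1,0],
    [0,0,0,-7.1,0]
  ]
}}

```text
time_s: 3.07
ee_pos: [0.489, -0.1226, 0.2004]
orientation: [0.0, 0.946, -0.323, 0.0]
contact_force: [-0.5, -0.1, -0.1]
finger_gap: 0.993
```

```bash
python3 - <<'E'
from h import *
plan((.5328,-.067),np.radians(-38),.071,.005)
E
```

```text
t 3.0667 P [ 0.489  -0.1226  0.2004] yaw -37.66 target [ 0.4891 -0.1229  0.005 ] tool shift [  0.3   0.2 195.4] spin(tool) 0.3 F [-0.5 -0.1 -0.1] gap 0.9925628905634956
[[0.792, -0.611, 0.0], [-0.611, -0.792, -0.0], [0.0, -0.0, -1.0]]
```

Emit:
{"fn": "drive_tool", "kwargs": {
  "motion": [
    [0,0,30,0,0],
    [0,0,30,0,0],
    [0,0,30,0,0],
    [0,0,30,0,0],
    [0,0,25,0,0],
    [0,0,20,0,0],
    [0,0,10,0,0],
    [0,0,5,0,0],
    [0,0,5,0,0],
    [0,0,4,0,0],
    [0,0,4,0,0],
    [0,0,0,0,0]
  ]
}}

```text
time_s: 4.07
ee_pos: [0.4891, -0.1232, 0.0075]
orientation: [0.0, 0.945, -0.326, 0.0]
contact_force: [-0.9, -0.5, -0.6]
finger_gap: 0.998
```

```bash
python3 - <<'E'
from h import *
p=manip.get_image("scene");o=p["image"][150:350,200:440,::-1];cv2.imwrite("pics/s1.png",cv2.resize(o,None,fx=3,fy=3,interpolation=cv2.INTER_CUBIC))
plan((.5328,-.067),np.radians(-38),.060,.005)
E
```

```text
t 4.1167 P [ 0.4892 -0.1232  0.0077] yaw -38.06 target [ 0.4959 -0.1143  0.005 ] tool shift [ -0.2 -11.1   2.7] spin(tool) -0.1 F [-0.8  1.   0.7] gap 1.0006542279769397
[[0.787, -0.616, 0.001], [-0.616, -0.787, -0.0], [0.001, -0.0, -1.0]]
```

View pics/s1.png

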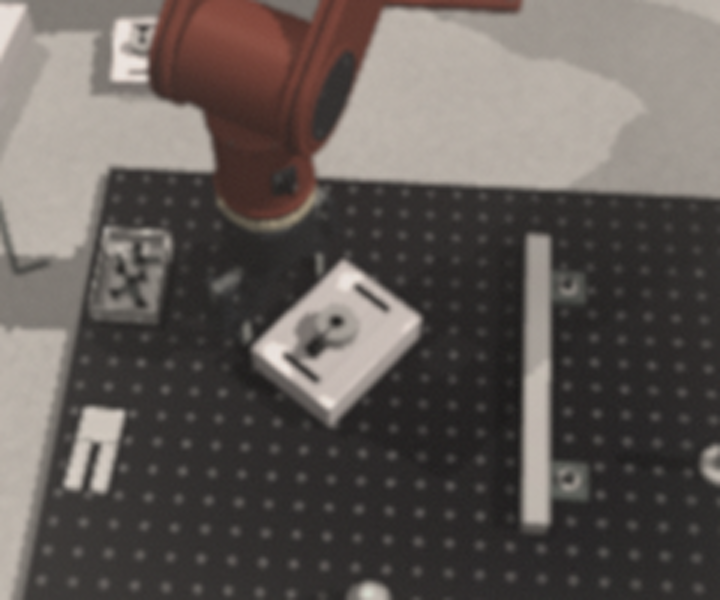

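The fingers stand beside the base's long side, clear of the clamp. Now closing in and walking the base round.

Emit:
{"fn": "drive_tool", "kwargs": {
  "motion": [
    [0,-2,1,0,0],
    [0,-2,1,0,0],
    [0,-2,1,0,0],
    [0,-2,0,0,0],
    [0,-2,0,0,0],
    [0,-2,0,0,0],
    [2,-1.6,0,-2,0],
    [2,-1.6,0,-2,0],
    [2,-1.6,0,-2,0],
    [2,-1.6,0,-2,0],
    [2,-1.6,0,-2,0],
    [2,-1.6,0,-2,0],
    [2,-1.6,0,-2,0],
    [2,-1.6,0,-2,0],
    [2,-1.6,0,-2,0],
    [2,-1.6,0,-2,0]
  ]
}}

```text
time_s: 5.45
ee_pos: [0.5212, -0.1098, 0.0042]
orientation: [0.0, 0.988, -0.156, -0.0]
contact_force: [-0.8, -3.5, 0.0]
finger_gap: 1.0
```

```bash
python3 - <<'E'
from h import *
for n in ["scene","top"]:
    p=manip.get_image(n);print(pose(p))
    if n=="scene": o=p["image"][150:350,200:440,::-1];cv2.imwrite("pics/s2.png",cv2.resize(o,None,fx=3,fy=3,interpolation=cv2.INTER_CUBIC))
plan((.5328,-.067),np.radians(-18),.060,.005)
E
```

```text
((array([538.5, -58.1]), array([122.3,  95.4]), -20.43), np.int64(1271))
((array([540.6, -54.9]), array([120.7,  89.3]), -20.19), np.int64(637))
t 5.55 P [ 0.5216 -0.1094  0.0043] yaw -18.04 target [ 0.5143 -0.1241  0.005 ] tool shift [-2.4 16.2 -0.7] spin(tool) -0.0 F [-0.4 -0.9  0.2] gap 0.9998483670590851
[[0.951, -0.31, 0.0], [-0.31, -0.951, -0.0], [0.0, 0.0, -1.0]]
```

View pics/s2.png

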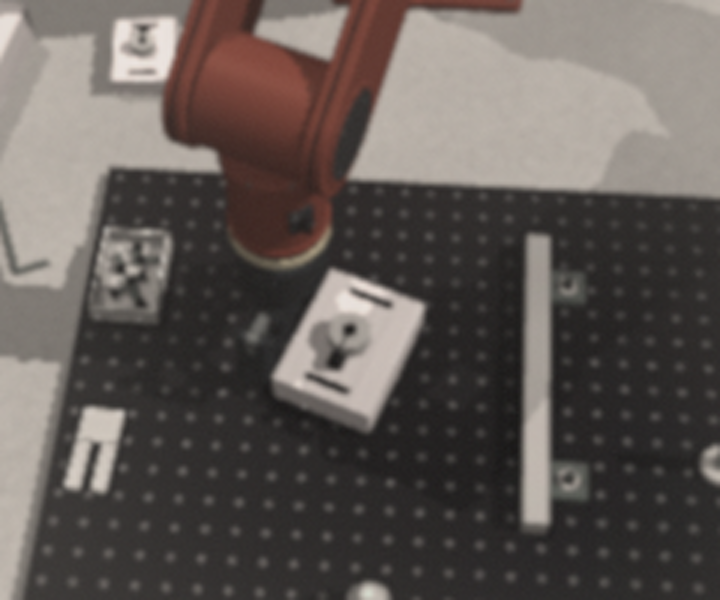

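The base has turned to about −20° and the fingers lie along its side. Continuing.

Emit:
{"fn": "drive_tool", "kwargs": {
  "motion": [
    [2,-1.6,0,-2,0],
    [2,-1.6,0,-2,0],
    [2,-1.6,0,-2,0],
    [2,-1.6,0,-2,0],
    [2,-1.6,0,-2,0],
    [2,-1.6,0,-2,0],
    [2,-1.6,0,-2,0],
    [2,-1.6,0,-2,0],
    [0.7,-0.6,0,-0.7,0],
    [0,-2,0,0,0],
    [0,-2,0,0,0],
    [0,-2,0,0,0],
    [0,-2,0,0,0],
    [0,-2,0,0,0],
    [0,0,0,0,0],
    [0,0,0,0,0],
    [0,0,0,0,0]
  ]
}}

```text
time_s: 6.97
ee_pos: [0.5404, -0.0891, 0.0045]
orientation: [-0.0, 1.0, -0.012, 0.0]
contact_force: [0.9, -2.5, 1.1]
finger_gap: 0.997
```

```bash
python3 - <<'E'
from h import *
for n in ["scene","top"]:
    p=manip.get_image(n);print(pose(p,(.55,-.03)))
    if n=="scene": o=p["image"][150:350,200:440,::-1];cv2.imwrite("pics/s3.png",cv2.resize(o,None,fx=3,fy=3,interpolation=cv2.INTER_CUBIC))
plan((.55,.052),np.radians(-1.3),.056,.005)
E
```

```text
((array([540.1, -34.5]), array([122.6,  89.3]), -1.4), np.int64(1139))
((array([532.5, -20. ]), array([146.6,  75. ]), 32.5), np.int64(549))
t 7.0667 P [ 0.5404 -0.0891  0.0045] yaw -1.36 target [ 0.5487 -0.004   0.005 ] tool shift [  6.3 -85.3  -0.5] spin(tool) -0.1 F [-0.2 -1.4  1.2] gap 1.0020373044206095
[[1.0, -0.024, 0.0], [-0.024, -1.0, 0.0], [0.0, -0.0, -1.0]]
```

View pics/s3.png

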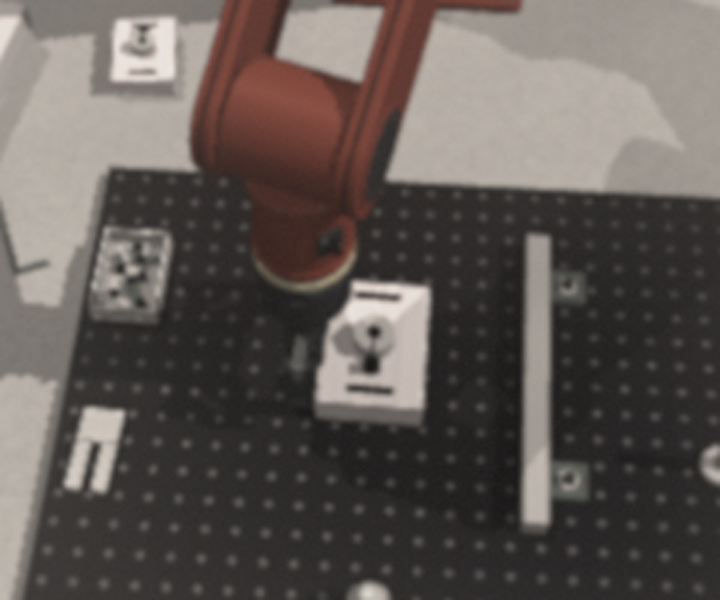

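The base is square with the fence (about −1.4° against −1.3°), with roughly 87 mm to go. Pushing on with both fingers.

Emit:
{"fn": "drive_tool", "kwargs": {
  "motion": [
    [0,-3,0,0,0],
    [0,-4,0,0,0],
    [0,-4,0,0,0],
    [0,-4,0,0,0],
    [0,-4,0,0,0],
    [0,-4,0,0,0],
    [0,-4,0,0,0],
    [0,-4,0,0,0],
    [0,-4,0,0,0],
    [0,-4,0,0,0],
    [0,-4,0,0,0],
    [0,-4,0,0,0],
    [0,-4,0,0,0],
    [0,-4,0,0,0],
    [0,-4,0,0,0],
    [0,-4,0,0,0],
    [0,-4,0,0,0],
    [0,-4,0,0,0],
    [0,-2,0,0,0],
    [0,-1,0,0,0]
  ]
}}

```text
time_s: 8.73
ee_pos: [0.5421, -0.0158, 0.0045]
orientation: [0.001, 1.0, -0.012, -0.0]
contact_force: [-0.3, -7.1, 1.0]
finger_gap: 1.0
```

```bash
python3 - <<'E'
from h import *
for n in ["scene"]:
    p=manip.get_image(n);X=cloud(p)
    print(pose(p,(.55,.04),lo=.043))
    o=p["image"][170:330,260:440,::-1];cv2.imwrite("pics/s4.png",cv2.resize(o,None,fx=4,fy=3.75,interpolation=cv2.INTER_CUBIC))
plan((.54,.052),np.radians(-1.3),.0546,.005)
E
```

```text
((array([541.9,  38.7]), array([122.1,  89.5]), -1.8), np.int64(1081))
t 8.7833 P [ 0.5421 -0.0156  0.0044] yaw -1.34 target [ 0.5388 -0.0026  0.005 ] tool shift [ -3.7 -13.   -0.6] spin(tool) -0.0 F [-0.2 -4.3  2.3] gap 1.0042902306673809
[[1.0, -0.023, -0.0], [-0.023, -1.0, -0.001], [-0.0, 0.001, -1.0]]
```

View pics/s4.png

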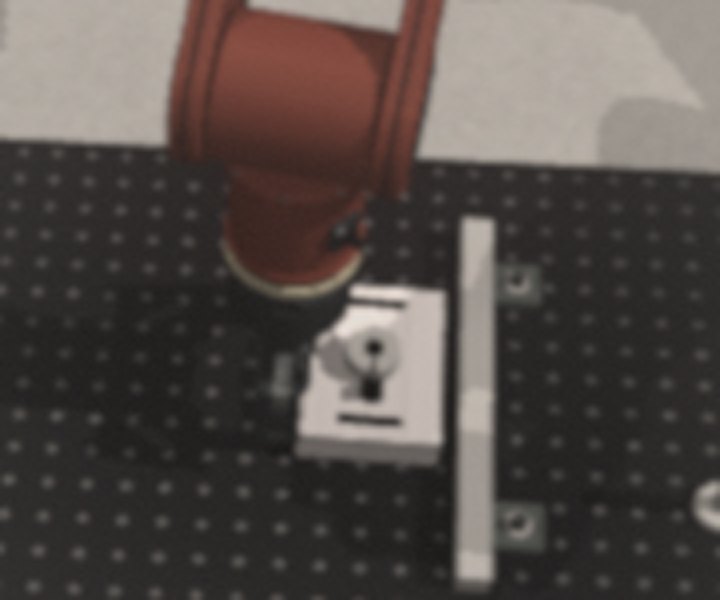

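The base is parallel to the bar, which is about 14 mm away. Easing up.

Emit:
{"fn": "drive_tool", "kwargs": {
  "motion": [
    [0,-1,0,0,0],
    [0,-1,0,0,0],
    [0,-1,0,0,0],
    [0,-1,0,0,0],
    [0,-1,0,0,0],
    [0,-1,0,0,0],
    [0,-1,0,0,0],
    [0,-1,0,0,0],
    [0,-1,0,0,0],
    [0,-0.5,0,0,0],
    [0,-0.5,0,0,0],
    [0,-0.5,0,0,0],
    [0,0,0,0,0]
  ]
}}

```text
time_s: 9.87
ee_pos: [0.5424, -0.0055, 0.0045]
orientation: [0.001, 1.0, -0.012, -0.0]
contact_force: [0.1, -6.0, 2.2]
finger_gap: 0.997
```

Emit:
{"fn": "drive_tool", "kwargs": {
  "motion": [
    [0,-0.5,0,0,0],
    [0,-0.5,0,0,0],
    [0,-0.5,0,0,0]
  ]
}}

```text
time_s: 10.12
ee_pos: [0.5424, -0.0041, 0.0045]
orientation: [0.001, 1.0, -0.012, -0.0]
contact_force: [-0.1, -5.4, 3.0]
finger_gap: 1.001
```

Emit:
{"fn": "drive_tool", "kwargs": {
  "motion": [
    [0,-0.5,0,0,0],
    [0,-0.5,0,0,0]
  ]
}}

```text
time_s: 10.28
ee_pos: [0.5424, -0.0031, 0.0044]
orientation: [0.001, 1.0, -0.012, -0.0]
contact_force: [-0.2, -7.2, 1.9]
finger_gap: 1.001
```

Emit:
{"fn": "drive_tool", "kwargs": {
  "motion": [
    [0,-0.5,0,0,0],
    [0,-0.5,0,0,0]
  ]
}}

```text
time_s: 10.45
ee_pos: [0.5424, -0.0021, 0.0045]
orientation: [0.001, 1.0, -0.012, -0.0]
contact_force: [-0.1, -6.7, 1.8]
finger_gap: 0.997
```

Emit:
{"fn": "drive_tool", "kwargs": {
  "motion": [
    [0,-0.5,0,0,0],
    [0,-0.3,0,0,0]
  ]
}}

```text
time_s: 10.62
ee_pos: [0.5424, -0.0019, 0.0045]
orientation: [0.001, 1.0, -0.012, -0.0]
contact_force: [1.1, -10.4, 1.7]
finger_gap: 0.997
```

Emit:
{"fn": "drive_tool", "kwargs": {
  "motion": [
    [0,-0.3,0,0,0],
    [0,-0.3,0,0,0]
  ]
}}

```text
time_s: 10.78
ee_pos: [0.5425, -0.0019, 0.0045]
orientation: [0.002, 1.0, -0.012, -0.0]
contact_force: [-0.4, -13.5, 2.2]
finger_gap: 0.999
```

Contact: the motion has stalled while the force rises. One small extra push to seat it flat, then retreat.

Emit:
{"fn": "drive_tool", "kwargs": {
  "motion": [
    [0,-0.3,0,0,0],
    [0,0,0,0,0],
    [0,1,0,0,0],
    [0,1,0,0,0],
    [0,3,0,0,0],
    [0,8,0,0,0],
    [0,10,0,0,0],
    [0,10,0,0,0],
    [0,10,0,0,0],
    [0,10,-10,0,0],
    [0,10,-20,0,0],
    [0,15,-30,0,0],
    [0,20,-30,0,0],
    [0,20,-30,0,0],
    [0,30,-10,0,0],
    [0,30,0,0,0],
    [0,30,0,0,0],
    [0,20,0,0,0],
    [0,0,0,0,0],
    [0,0,0,0,0]
  ]
}}

```text
time_s: 12.45
ee_pos: [0.5367, -0.2292, 0.1349]
orientation: [-0.0, 1.0, -0.013, 0.0]
contact_force: [-0.9, -0.1, 0.3]
finger_gap: 0.998
```

```bash
python3 - <<'E'
from h import *
ims=[]
for n in ["scene","top"]:
    p=manip.get_image(n);X=cloud(p)
    print(n,pose(p,(.54,.04),lo=.044))
    m=(X[...,2]>.031)&(X[...,2]<.037)&(abs(X[...,0]-.55)<.135)&(X[...,1]>.098)&(X[...,1]<.125)
    q=X[m];print(np.degrees(np.arctan(np.polyfit(q[:,0],q[:,1],1)[0])))
    o,g=brect(p,.049,(.54,.06),.1);ims.append(o[::-1,::-1,::-1])
cv2.imwrite("pics/end.png",np.hstack(ims))
plan((.54,.052),np.radians(-1.3),.2,.2)
E
```

```text
scene ((array([542. ,  52.3]), array([122.4,  89.7]), -1.12), np.int64(1255))
-0.8003722235990401
top ((array([542.3,  53.3]), array([119.5,  88.5]), -0.72), np.int64(1230))
-1.125871085213791
t 12.55 P [ 0.5368 -0.2273  0.1344] yaw -1.39 target [ 0.5355 -0.1479  0.2   ] tool shift [ -3.3 -79.3 -65.5] spin(tool) -0.1 F [ 0.3  0.5 -0.8] gap 0.9981420170274099
[[1.0, -0.024, -0.0], [-0.024, -1.0, 0.001], [-0.0, -0.001, -1.0]]
```

View pics/end.png

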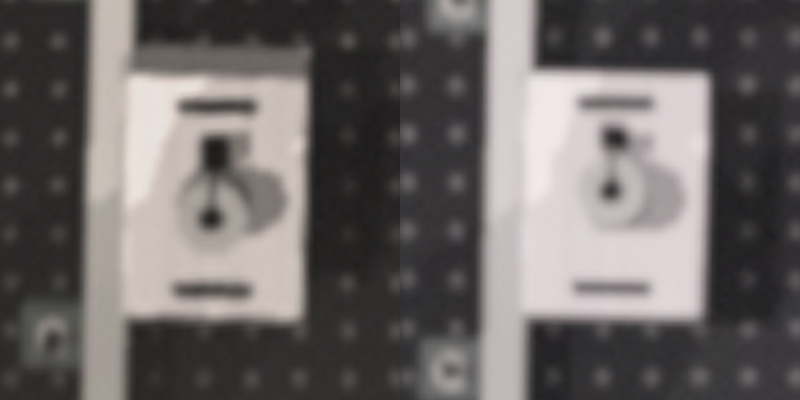

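The base lies flat along the bar with no visible gap. Its centre is at y ≈ 0.0525, as expected, and about 8 mm from the bar's middle. The hand is clear.

```bash
python3 -c "
from station import manip
print(manip.close_job())"
```

```text
the job is handed in; nothing more can be done
None
```

The base now lies flat against the fence with one long side, and the job is handed in; no verdict was reported. With the gripper open I pushed low on a long side. That turned the base about 37°, until it was square to the fence with its centre about 130 mm from the face. I then eased it up with both fingertips until contact and withdrew the hand.

**Last checks**
- **Distance:** the base's centre measures at y ≈ 0.052–0.053 m, against about 0.0525 m expected for contact, with no gap visible in either view. The centre is about 8 mm from the bar's middle.
- **Angle:** the base is at −0.7 to −1.1°. The fence is at −0.8 to −1.3°, so the two agree within measurement noise.
- **Force:** the last reading before the final 0.3 mm nudge was about 13.5 N at the wrist, well under the 40 N limit. The nudge itself was not read separately.
- **Clear of contact:** the hand reads about 0 N after withdrawal. I did not re-measure the bystanders at the end, but none were in the hand's path.
- **One poor reading:** a top-camera fit midway gave 32.5° because the arm blocked the view. I ignored it and used the scene camera.

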